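# Push a topping tub home into the corner stop

## Task

Push the red-lidded topping tub along the counter into the corner of the steel stop, so that it sits squarely with one side flush against the long bar and the next side flush against the short bar. Push it steadily by its sides with the fingers, never knocking it, lifting it, tipping it or handling its lid knob. Leave the green-lidded tub, the shaker and the dough scraper where they are, and finish with the hand clear.

Things in the scene. Friction and masses are not known exactly. Their poses are not given: they have to be found in the camera images.
- red_tub: The tub to push: a closed square metal tub with a red lid fixed on it, 90 x 90 mm and 54 mm high with plain vertical sides, loose on the counter, 0.4 to 0.8 kg; sliding it takes up to about 12 N. Origin at the centre of its underside, z up, x and y at right angles to its sides.
- red_knob: The black knob in the middle of the red lid, 20 mm across and 14 mm high, part of the tub (its top is 68 mm above the counter). Not to be handled. Origin at the centre of the knob's foot, 54 mm above the tub's underside.
- green_tub: Bystander: a like tub with a green lid and black knob, 90 x 90 x 54 mm plus the 14 mm knob, loose. Origin at the centre of its underside. It stands either on the left or on the right of the red tub, at about the same distance from the robot.
- shaker: Bystander: upright round steel shaker, 60 mm across, 99 mm tall, loose. Origin at the centre of its underside.
- scraper: Bystander: dough scraper lying flat on the right of the tubs, 130 mm along its y, 99 mm along its x, wooden handle 20 mm high along its -x edge, steel blade; loose. Origin near its middle at counter height.
- stop_corner (a point): Inner corner of the fixed L-shaped steel stop, at counter height. Bars 20 mm thick, 30 mm high. Long bar: inner face is the plane x = 0 of this frame, from the corner 500 mm along -y. Short bar: inner face is y = 0, from the corner 110 mm along -x. x points roughly away from the robot, y to its left. The tub at home has its centre at x = y = -45 mm in this frame.
Things that resemble listed ones, but are neither listed nor needed, are in the scene too. Leave any pink or yellow look-alike of the red_tub alone.

How it is judged:
By the outcome, as a careful person would: the job done as asked, in the order asked, and still so for the second after the job is handed in, with the robot touching nothing.
It also fails if it takes over 64 s, if anything falls off the work surface, if the arm or the gripper's body presses on something with over 40 N, if the wrist force passes 120 N, or if a joint passes its speed limit or range.

## Robot

A 6-joint arm with a two-finger parallel gripper is mounted at the origin on the work surface. World frame = base frame: x ahead of the robot, y to its left, z up, the work surface at z = 0. Lengths are in m, angles in degrees, forces in N, time in s.
With the tool pointing down it reaches from about 0.275 to 0.85 m from the base axis. Payload 19 kg.
Tool frame: the origin (TCP) lies at the very end of the fingers, on their centre line; the grasp point (between the pads) lies 19 mm behind it; y points along the fingers, z is the direction in which the jaws open and shut, and the axes are right-handed (so a half turn about y gives the same grasp; the last joint's range is limited). The gripper opens to 85 mm and grips with 20 to 120 N. Pads are 22 mm wide; open, the fingers measure 114 mm over their backs; the gripper's body (76 mm by 85 mm) begins 54 mm behind the grasp point. The pads swing forward as they close: fully open they stand 13 mm farther back than shut.
Start: joints at [-7.678, 8.623, 82.357, -0, 89.026, -7.678], TCP at [0.575, -0, 0.211] pointing down, gripper open.
Joint ranges: [-160.23, 160.23], [-39.13, 120.54], [6.94, 153.29], [-79.49, 259.48], [9.18, 160.14], [-161.06, 161.06]. Speed limits (degrees/s): [108.29, 108.29, 127.2, 172.46, 172.46, 172.46].

## Interface

Orientations are given as a 3x3 rotation matrix whose columns are the frame's x, y, z axes.
In Python, from workcell import bot, eyes, close_job gives the robot as it stands. The module is installed in compiled form; this text tells all that it offers.
- The arm moves only by the tool drive_tool, never from a script. Its argument "rows" is a list of rows, each a list of 3 entries, a list of its own where there are three numbers: the shift along the tool's x, y, z in cm, then the turn about the tool's y in rad, then the closure in counts, from 0 (fully open) to 255 (shut). In form: [[[x, y, z], turn, jaw], ...]. A call has 1 to 5 rows; each row shifts and turns the commanded pose from where the row before left it, along the tool's axes as they then stand; what a row does not reach is not made up. A row lasts 1/12 s, in which the tool goes at most 41.7 mm and 7.16 degrees, less where a joint would pass 70% of its speed; a pose out of reach is approached as far as the arm can. A call with a gripper value outside its range is refused whole. The fingers move at their own pace and stop on an object; "squeeze" is the grip in N (left out, the last holds). Time passes only in rows, so rows that do not move let the fingers close. It gives the time, the measured TCP pose, the force and the opening at its end, in the units of the state.
- bot.sense(): the state, without advancing time (a new reading comes with each control period).
- eyes.read_camera(name): name is "scene" or "side" or "wrist"; returns the picture (400x640x3 uint8, blue, green, red); there is no depth.
- eyes.camera_params(name): a dict with "intrinsics" (3x3 intrinsics, pixels), "camera_from_world" (4x4, takes a point from world to camera coordinates); the wrist camera has in their place "mount" (4x4, takes a point from camera to tool coordinates, whose origin is the TCP and whose axes are the tool frame's). Camera axes: x right, y up, looking along -z (the intrinsics and any distortion apply to the point x, -y, -z); pixel columns grow to the right and rows downward; lengths in m; the calibration is good to about 2 mm. A picture is of the moment at which its call begins: read the wrist's pose just before it. camera_params takes no time and is no camera call.
- close_job(): hands the job in, once; it reports no verdict.
The state is a dict: "time": time; "q": joint angles; "joint_velocities": joint speeds; "tau": joint torques, N m; "tool_pos": TCP position; "ee_rot": TCP orientation; "wrist_force": force on the tool from outside, world axes, zero at the start; "torque": the same for the moment, N m; "gripper_width": finger opening in m.
Only numpy, scipy, OpenCV 4.12 (cv2) and the standard library are available. Lean on these libraries where they do the work, as an engineer would, in place of code of your own. Each camera call takes 0.05 s, during which the arm holds its last target.

## Working session

There is one attempt and no reset: what is moved stays moved. The work goes in short steps, Python scripts to look and compute and a tool call to move; the robot and the scene stay as the last step left them, time stands still between calls to the robot, and variables do not carry over. Pictures are saved under pics/ and viewed, and the job is handed in when it is done.

Besides the shell and the picture viewer there is one more tool, called as a command line: name --argument value ..., lists and objects as JSON in quotes. drive_tool: Moves the arm, as the interface text tells. Its arguments: {"type":"object","properties":{"rows":{"type":"array"},"squeeze":{"type":"number"}},"required":["rows"]}

```bash
mkdir -p pics; python3 - <<'E'
from workcell import bot,eyes
import cv2,numpy as np
np.set_printoptions(precision=4,suppress=True)
s=bot.sense(); print(s['time'],s['tool_pos'],s['ee_rot'],s['gripper_width'],s['wrist_force'])
for n in('scene','side'):
    cv2.imwrite(f'pics/{n}0.png',eyes.read_camera(n)); p=eyes.camera_params(n); print(n,p)
print(eyes.camera_params('wrist'))
cv2.imwrite('pics/wrist0.png',eyes.read_camera('wrist'))
E
```

```text
0.0 [0.5747 0.     0.2103] [[-0.     -0.0012  1.    ]
 [-1.      0.0001 -0.    ]
 [-0.0001 -1.     -0.0012]] 0.0853117073200087 [-0.1241 -0.3014  0.6283]
scene {'intrinsics': array([[430.3037,   0.    , 318.8241],
       [  0.    , 430.3037, 193.6416],
       [  0.    ,   0.    ,   1.    ]]), 'camera_from_world': array([[ 0.1466,  0.9892,  0.0008,  0.0063],
       [-0.8579,  0.1268,  0.4979,  0.4369],
       [ 0.4924, -0.0737,  0.8672, -1.4741],
       [ 0.    ,  0.    ,  0.    ,  1.    ]])}
side {'intrinsics': array([[471.8798,   0.    , 326.3098],
       [  0.    , 471.8798, 201.8646],
       [  0.    ,   0.    ,   1.    ]]), 'camera_from_world': array([[-0.9982, -0.0584, -0.0098,  0.4994],
       [ 0.0209, -0.5026,  0.8643, -0.0965],
       [-0.0554,  0.8626,  0.5029, -0.9372],
       [ 0.    ,  0.    ,  0.    ,  1.    ]])}
{'intrinsics': array([[310.5283,   0.    , 321.0293],
       [  0.    , 310.5283, 201.704 ],
       [  0.    ,   0.    ,   1.    ]]), 'mount': array([[-0.0026, -0.9552, -0.2959, -0.0757],
       [-0.0002,  0.296 , -0.9552, -0.164 ],
       [ 1.    , -0.0024, -0.001 , -0.0007],
       [ 0.    ,  0.    ,  0.    ,  1.    ]])}
```

View pics/scene0.png

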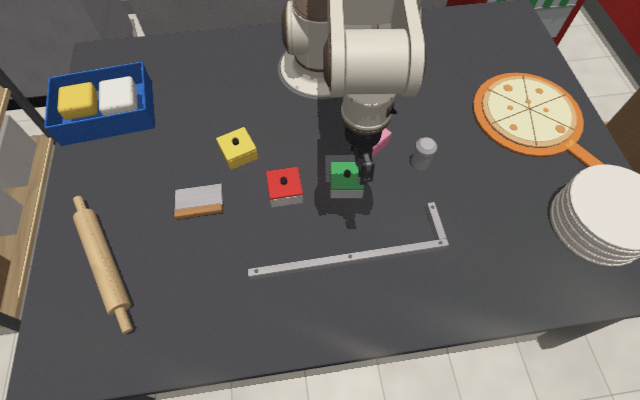

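View pics/side0.png

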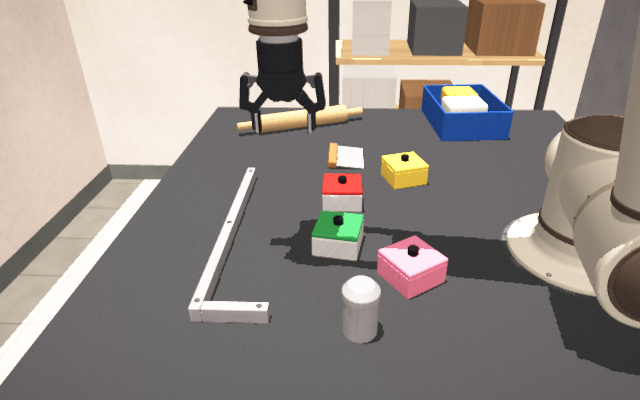

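View pics/wrist0.png

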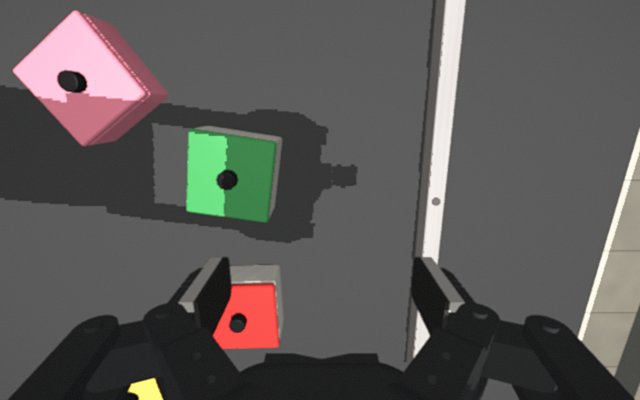

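The scene view shows the candidates by knob: red tub (284,181), green (347,174), yellow (236,142), and pink behind the arm (~382,140). The red lid at (285,185) is the one meant, and green stands on its left. The bar corner is near (445,243) and the shaker at (424,155).

```bash
cat > h.py <<'E'
from workcell import bot,eyes
import cv2,numpy as np
np.set_printoptions(precision=4,suppress=True)
def cam(n,state=None):
    p=eyes.camera_params(n);K=p['intrinsics']
    if n=='wrist':
        s=state or bot.sense();T=np.eye(4);T[:3,:3]=s['ee_rot'];T[:3,3]=s['tool_pos']
        W=T@p['mount']
    else: W=np.linalg.inv(p['camera_from_world'])
    return K,W
def ray(c,px,z):
    K,W=c;px=np.atleast_2d(px).astype(float)
    d=np.stack([(px[:,0]-K[0,2])/K[0,0],-(px[:,1]-K[1,2])/K[1,1],-np.ones(len(px))],1)@W[:3,:3].T
    o=W[:3,3];return o+d*((z-o[2])/d[:,2])[:,None]
def proj(c,P):
    K,W=c;q=(np.atleast_2d(P)-W[:3,3])@W[:3,:3]
    return np.stack([K[0,2]+K[0,0]*q[:,0]/-q[:,2],K[1,2]-K[1,1]*q[:,1]/-q[:,2]],1)
def mask(im,col):
    h=cv2.cvtColor(im,cv2.COLOR_BGR2HSV);H,S,V=cv2.split(h)
    if col=='red': m=((H<6)|(H>174))&(S>190)&(V>70)
    if col=='green': m=(H>50)&(H<80)&(S>130)&(V>40)
    m=cv2.morphologyEx(m.astype(np.uint8)*255,cv2.MORPH_CLOSE,np.ones((9,9)))
    return m
def lid(im,c,col,z=.054):
    cs,_=cv2.findContours(mask(im,col),0,2)
    cs=[k for k in cs if 150<cv2.contourArea(k)]
    out=[]
    for k in cs:
        P=ray(c,k[:,0],z)[:,:2]
        r=cv2.minAreaRect((P*1000).astype(np.float32))
        x,y,w,h=cv2.boundingRect(k)
        out.append((np.round(r[0],1),np.round(r[1],1),round(r[2],1),(x,y,w,h)))
    return out
E
python3 - <<'E'
from h import *
for n in('scene','side','wrist'):
    im=cv2.imread(f'pics/{n}0.png');c=cam(n)
    for col in('red','green'): print(n,col,lid(im,c,col))
im=cv2.imread('pics/scene0.png')
cv2.imwrite('pics/c1.png',cv2.resize(im[190:285,235:460],None,fx=3.5,fy=3.5,interpolation=cv2.INTER_CUBIC))
im=cv2.imread('pics/side0.png')
cv2.imwrite('pics/c2.png',cv2.resize(im[155:350,170:400],None,fx=3,fy=3,interpolation=cv2.INTER_CUBIC))
E
```

```text
scene red [(array([ -10.7, 1057.7]), array([136.6, 292.3]), 61.2, (599, 0, 41, 54))]
scene green [(array([477.3,  -3.1]), array([83.5, 72.5]), 0.0, (332, 163, 30, 25))]
side red []
side green [(array([476.6,  10.2]), array([96.4, 88.5]), 80.8, (312, 211, 52, 30))]
wrist red []
wrist green [(array([477.6,   3.2]), array([88.6, 87.9]), 81.6, (187, 129, 89, 93))]
```

View pics/c1.png

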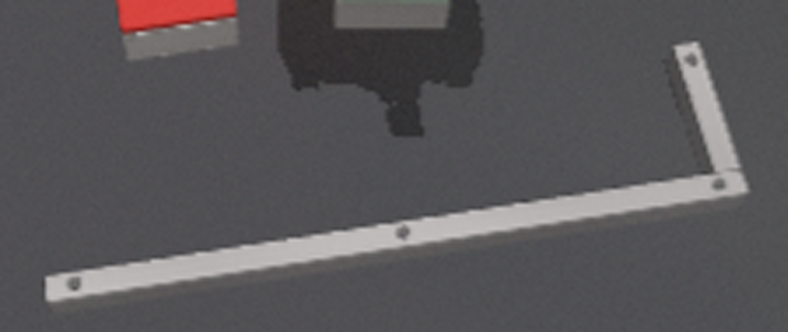

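View pics/c2.png

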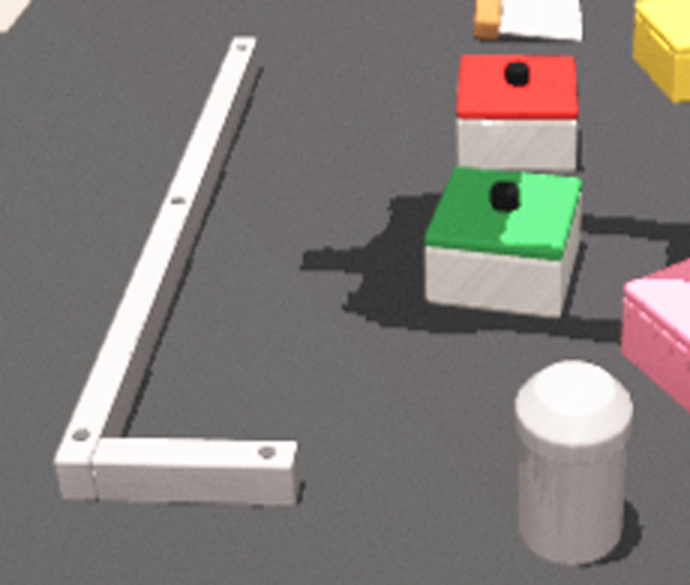

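```bash
sed -i 's/(S>190)&(V>70)/(S>150)\&(V>70)/' h.py; python3 - <<'E'
from h import *
for n in('scene','side','wrist'):
    im=cv2.imread(f'pics/{n}0.png');c=cam(n);print(n,c[1][:3,3])
    for col in ['red']: print(n,col,lid(im,c,col))
c=cam('scene');a=np.array([[45,277],[712,172],[673,44],[46,300],[748,190],[74,283],[402,232],[719,184],[691,60]])
print('outer/inner',ray(c,a/3.5+[235,190]-.36,.03)*1e3)
c=cam('side');a=np.array([[235,38],[257,38],[97,438],[297,441],[242,47],[177,200],[81,435],[267,453]])
print(ray(c,a/3+[170,155]-.33,.03)*1e3)
# knobs
for n,p in(('scene',[[284,181],[347,174]]),('side',[[342,180],[338,221]]),('wrist',[[238,323],[227,180]])):
    print(n,ray(cam(n),p,.066)*1e3)
print('shaker', ray(cam('side'),[[362,290]],.095)*1e3, ray(cam('scene'),[[427,145]],.098)*1e3)
E
```

```text
scene [ 1.0997 -0.1703  1.0609]
scene red [(array([ 478.4, -174.9]), array([91.4, 88.9]), 1.4, (266, 167, 36, 32)), (array([  -4.9, 1052.6]), array([140.1, 307.3]), 61.2, (598, 0, 42, 57)), (array([-40. , 884.8]), array([ 21.9, 282.1]), 46.6, (553, 0, 32, 45))]
side [0.4486 0.7891 0.5596]
side red [(array([ 473.5, -162.3]), array([90.1, 97. ]), 2.2, (322, 174, 41, 21))]
wrist [0.5743 0.0757 0.3745]
wrist red [(array([ 479.3, -171.2]), array([82.3, 92.2]), 1.2, (212, 284, 67, 65))]
outer/inner [[ 703.3915 -291.663    30.    ]
 [ 694.0138  204.9043   30.    ]
 [ 584.2702  205.5505   30.    ]
 [ 720.6694 -292.0741   30.    ]
 [ 711.945   227.1577   30.    ]
 [ 710.935  -271.4247   30.    ]
 [ 707.0435  -32.1017   30.    ]
 [ 704.1494  207.2998   30.    ]
 [ 600.0526  215.5425   30.    ]]
[[ 717.7554 -286.6119   30.    ]
 [ 698.9109 -287.3352   30.    ]
 [ 692.7028  212.2869   30.    ]
 [ 582.4005  209.4353   30.    ]
 [ 708.3392 -269.6992   30.    ]
 [ 706.3478  -29.9882   30.    ]
 [ 702.2313  210.3222   30.    ]
 [ 597.0872  219.6116   30.    ]]
scene [[ 481.9469 -173.3129   66.    ]
 [ 484.7813   -0.2916   66.    ]]
side [[ 473.3222 -157.0905   66.    ]
 [ 475.9696   15.2898   66.    ]]
wrist [[ 476.4597 -170.3599   66.    ]
 [ 478.5182    3.0313   66.    ]]
shaker [[431.8392 248.9585  95.    ]] [[443.5217 229.6389  98.    ]]
```

drive_tool --rows '[[[1.5, 0, -1.5], 0, 105], [[3, 0, -3], 0, 105], [[2.5, 0, -3], 0, 105], [[2.5, 0, -2.5], 0, 105], [[2.5, 0, -2.5], 0, 105]]'

```text
time: 0.57
tool_pos: [0.449, -0.1201, 0.2107]
ee_rot: [[0.001, -0.0, 1.0], [-1.0, 0.0, 0.001], [-0.0, -1.0, -0.0]]
wrist_force: [0.1, -1.0, 0.6]
gripper_width: 0.0506
```

drive_tool --rows '[[[2.5, 0, -2.5], 0, 105], [[2.6, 0, -2.7], 0, 105], [[0, 0, 0], 0.11, 105], [[0, 0, 0], 0.12, 105], [[0, 0, 0], 0.12, 105]]'

```text
time: 0.98
tool_pos: [0.398, -0.1711, 0.2109]
ee_rot: [[-0.35, 0.0, 0.937], [-0.937, -0.0, -0.35], [0.0, -1.0, 0.0]]
wrist_force: [-0.1, 0.7, -0.1]
gripper_width: 0.0502
```

drive_tool --rows '[[[0, 0, 0], 0.12, 105], [[0, 0, 0], 0.12, 105], [[0, 0, 0], 0.12, 105], [[0, 0, 0], 0.12, 105], [[0, 0, 0], 0.12, 105]]'

```text
time: 1.4
tool_pos: [0.3984, -0.1704, 0.2107]
ee_rot: [[-0.817, -0.0, 0.577], [-0.577, 0.0, -0.817], [0.0, -1.0, -0.0]]
wrist_force: [0.4, -0.0, 0.1]
gripper_width: 0.0502
```

drive_tool --rows '[[[0, 0, 0], 0.12, 105], [[0, 0, 0], 0.12, 105], [[0, 0, 0], 0.12, 105], [[0, 0, 0], 0.12, 105], [[0, 0, 0], 0.12, 105]]'

```text
time: 1.82
tool_pos: [0.3984, -0.1704, 0.2107]
ee_rot: [[-1.0, -0.0, 0.015], [-0.015, 0.0, -1.0], [0.0, -1.0, -0.0]]
wrist_force: [-0.1, 0.4, -0.0]
gripper_width: 0.0502
```

```bash
python3 - <<'E'
from h import *
s=bot.sense();print(s['time'],s['tool_pos'],s['ee_rot'],s['gripper_width'],s['wrist_force'])
for n in('wrist','scene'):
    im=eyes.read_camera(n);cv2.imwrite(f'pics/{n}1.png',im);print(n,lid(im,cam(n),'red'),lid(im,cam(n),'green'))
E
```

```text
1.8167 [ 0.3984 -0.1704  0.2107] [[-0.9999 -0.0004  0.0149]
 [-0.0149  0.0002 -0.9999]
 [ 0.0004 -1.     -0.0002]] 0.05018267569687974 [-0.1054  0.4029 -0.0207]
wrist [(array([ 474.2, -173.3]), array([89.4, 89.6]), 1.2, (277, 55, 95, 96))] [(array([478.3,   1. ]), array([89.4, 88.2]), 80.8, (99, 42, 96, 109))]
scene [(array([ 478.2, -174.5]), array([91.8, 89.8]), 1.4, (266, 167, 36, 32)), (array([  -4.9, 1052.6]), array([140.1, 307.3]), 61.2, (598, 0, 42, 57)), (array([-40. , 884.8]), array([ 21.9, 282.1]), 46.6, (553, 0, 32, 45))] []
```

View pics/wrist1.png

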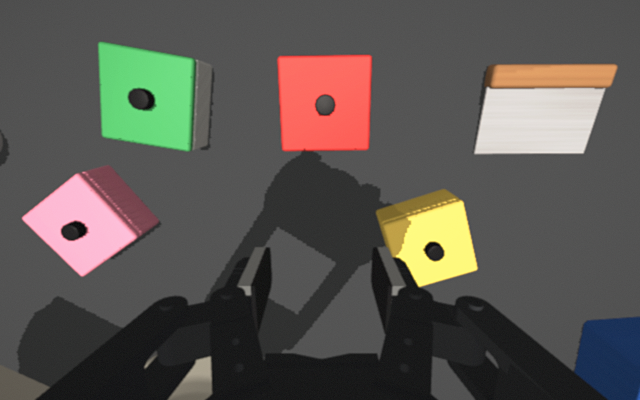

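The wrist view confirms the red lid at (325,102), with green (145,97) left of it, pink (90,220) and yellow (430,240) behind. I'm checking that yellow and pink leave room for the fingers to descend.

```bash
python3 - <<'E'
from h import *
im=cv2.imread('pics/wrist1.png');c=cam('wrist')
print(ray(c,[[377,212],[387,232],[413,287],[445,190],[463,203],[478,270],[158,222]],.054))
print(proj(c,[[.398,-.21,.02],[.409,-.21,.02]]))
cv2.imwrite('pics/crop_red.png',cv2.resize(im[30:300,250:500],None,fx=2,fy=2))
E
```

```text
[[ 0.3634 -0.2323  0.054 ]
 [ 0.3401 -0.2452  0.054 ]
 [ 0.2706 -0.2818  0.054 ]
 [ 0.3897 -0.3031  0.054 ]
 [ 0.3756 -0.3246  0.054 ]
 [ 0.2947 -0.3548  0.054 ]
 [ 0.3468  0.0085  0.054 ]]
[[355.0163 173.955 ]
 [355.521  164.5944]]
```

View pics/crop_red.png

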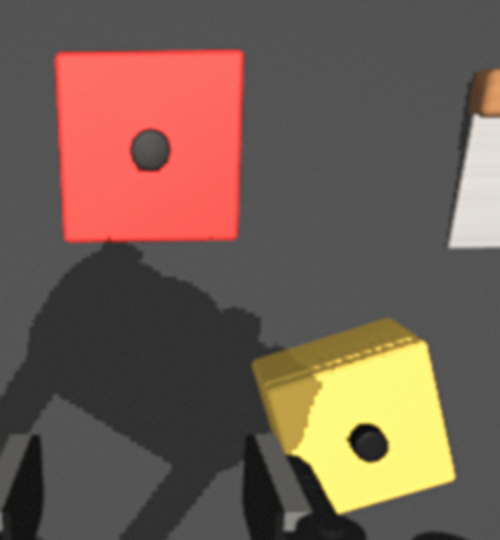

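The crop shows the red lid with its black knob, plain and clear. Yellow ends at y ≈ -0.232, outside the fingers, so I'm lowering.

drive_tool --rows '[[[0, 3.5, 0.2], 0, 105], [[0, 4, 0], 0, 105], [[0, 4, 0], 0, 105], [[0, 3.5, 0], 0, 105], [[0, 2.5, 0], 0, 105]]'

```text
time: 2.33
tool_pos: [0.3973, -0.1717, 0.0329]
ee_rot: [[-1.0, -0.002, 0.026], [-0.026, 0.001, -1.0], [0.002, -1.0, -0.001]]
wrist_force: [-0.0, 0.6, 0.1]
gripper_width: 0.0503
```

drive_tool --rows '[[[0, 1.5, 0], 0, 105], [[0, 0.6, 0], 0, 105], [[-0.5, 0, 0], 0, 105], [[-0.3, 0, 0], 0, 105], [[-0.3, 0, 0], 0, 105]]'

```text
time: 2.75
tool_pos: [0.4107, -0.1727, 0.0161]
ee_rot: [[-1.0, 0.002, 0.022], [-0.022, -0.001, -1.0], [-0.002, -1.0, 0.001]]
wrist_force: [0.3, -0.4, 0.5]
gripper_width: 0.05
```

drive_tool --rows '[[[-0.3, 0, 0], 0, 105], [[-0.3, 0, 0], 0, 105], [[-0.3, 0, 0], 0, 105], [[-0.3, 0, 0], 0, 105], [[-0.3, 0, 0], 0, 105]]'

```text
time: 3.17
tool_pos: [0.4241, -0.1719, 0.0151]
ee_rot: [[-1.0, -0.002, 0.021], [-0.021, -0.0, -1.0], [0.002, -1.0, 0.0]]
wrist_force: [-11.1, -0.3, 9.2]
gripper_width: 0.0503
```

```bash
cat > look.py <<'E'
from h import *
import sys
k=sys.argv[1]
s=bot.sense();print(s['time'],s['tool_pos'],s['wrist_force'],s['torque'])
for n in sys.argv[2:]:
    im=eyes.read_camera(n);cv2.imwrite(f'pics/{n}{k}.png',im);c=cam(n)
    f=lambda col:[a for a in lid(im,c,col) if a[0][0]>200]
    print(n,f('red'),f('green'))
E
python3 look.py 2 wrist side
```

```text
3.1667 [ 0.4241 -0.1719  0.0151] [-11.0963  -0.3038   9.1506] [-0.0278  1.6202 -0.0207]
wrist [(array([ 479.9, -172.8]), array([88.8, 88.9]), 1.4, (205, 34, 244, 223))] [(array([469.1, -45.4]), array([12.4, 88.8]), 74.3, (0, 58, 30, 208))]
side [(array([ 479.7, -163.9]), array([100.8,  89.9]), 89.9, (320, 173, 40, 22))] [(array([476.4,   9.4]), array([97.9, 88.8]), 81.3, (312, 211, 52, 30))]
```

View pics/wrist2.png

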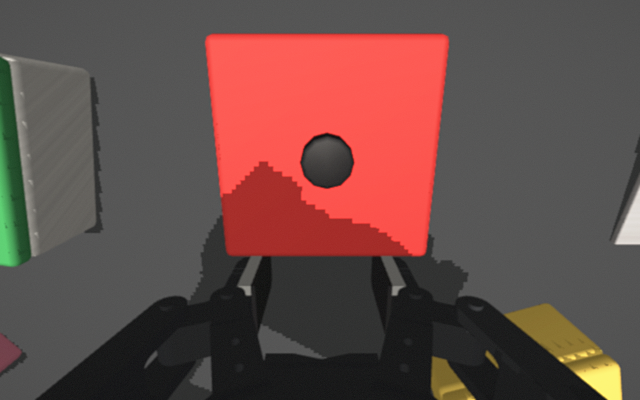

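View pics/side2.png

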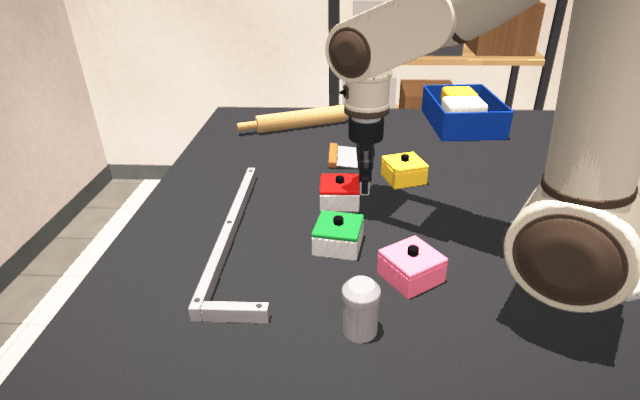

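drive_tool --rows '[[[-0.4, -0.1, 0], 0, 105], [[-0.6, 0, 0], 0, 105], [[-0.8, 0, 0], 0, 105], [[-0.9, 0, 0], 0, 105], [[-0.9, 0, 0], 0, 105]]'

```text
time: 3.68
tool_pos: [0.4614, -0.1711, 0.0158]
ee_rot: [[-1.0, -0.0, 0.021], [-0.021, 0.0, -1.0], [0.0, -1.0, -0.0]]
wrist_force: [-4.0, -0.1, -0.0]
gripper_width: 0.0499
```

drive_tool --rows '[[[-0.9, 0, 0], 0, 105], [[-0.9, 0, 0], 0, 105], [[-0.9, 0, 0], 0, 105], [[-0.9, 0, 0], 0, 105], [[-0.9, 0, 0], 0, 105]]'

```text
time: 4.1
tool_pos: [0.5064, -0.1702, 0.0158]
ee_rot: [[-1.0, -0.0, 0.021], [-0.021, 0.0, -1.0], [0.0, -1.0, -0.0]]
wrist_force: [-4.1, 0.3, -1.6]
gripper_width: 0.0503
```

drive_tool --rows '[[[-0.9, 0, 0], 0, 105], [[-0.9, 0, 0], 0, 105], [[-0.8, 0, 0], 0, 105], [[-0.8, 0, 0], 0, 105], [[-0.7, 0, 0], 0, 105]]'

```text
time: 4.52
tool_pos: [0.5473, -0.1694, 0.0158]
ee_rot: [[-1.0, -0.0, 0.021], [-0.021, 0.0, -1.0], [0.0, -1.0, -0.0]]
wrist_force: [-3.7, -0.2, -2.3]
gripper_width: 0.0504
```

```bash
python3 look.py 3 wrist side
```

```text
4.5167 [ 0.5473 -0.1694  0.0158] [-3.6591 -0.2315 -2.3132] [0.0359 0.6414 0.0118]
wrist [(array([ 603.7, -170.3]), array([89. , 89.3]), 1.3, (206, 34, 242, 222))] [(array([495.1, -29. ]), array([40., 61.]), 74.4, (0, 312, 84, 88))]
side [(array([ 603., -162.]), array([89. , 98.1]), 2.2, (264, 173, 43, 21))] [(array([477. ,   9.3]), array([98.1, 89.4]), 80.7, (312, 210, 52, 31))]
```

View pics/wrist3.png

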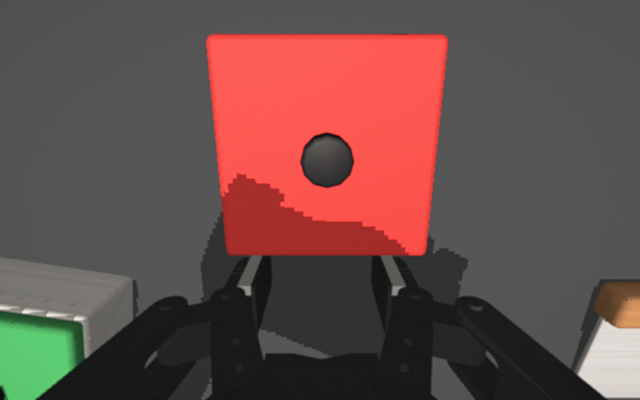

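drive_tool --rows '[[[-0.8, 0, 0], 0, 105], [[-0.8, 0, 0], 0, 105], [[-0.8, 0, 0], 0, 105], [[-0.7, 0, 0], 0, 105], [[-0.5, 0, 0], 0, 105]]'

```text
time: 5.03
tool_pos: [0.5831, -0.1687, 0.0159]
ee_rot: [[-1.0, -0.0, 0.021], [-0.021, -0.0, -1.0], [0.0, -1.0, 0.0]]
wrist_force: [-7.2, -0.3, 2.7]
gripper_width: 0.05
```

drive_tool --rows '[[[-0.3, 0, 0], 0, 105], [[-0.2, 0, 0], 0, 105], [[-0.2, 0, 0], 0, 105], [[-0.2, 0, 0], 0, 105], [[-0.2, 0, 0], 0, 105]]'

```text
time: 5.45
tool_pos: [0.5936, -0.1685, 0.0159]
ee_rot: [[-1.0, -0.0, 0.021], [-0.021, 0.0, -1.0], [0.0, -1.0, -0.0]]
wrist_force: [-5.3, -0.4, 2.3]
gripper_width: 0.0504
```

```bash
python3 look.py 4 wrist side
```

```text
5.45 [ 0.5936 -0.1685  0.0159] [-5.347  -0.409   2.2546] [-0.0432  0.9792 -0.0234]
wrist [(array([ 649.3, -169.2]), array([88.9, 88.9]), 1.3, (206, 34, 242, 222))] [(array([521.4, -14.5]), array([26.2, 13.5]), 81.4, (0, 380, 50, 20))]
side [(array([ 647.9, -160.3]), array([86.9, 98.2]), 2.3, (245, 173, 42, 21))] [(array([476.3,   9.8]), array([97.2, 89.6]), 81.3, (312, 210, 52, 31))]
```

View pics/wrist4.png

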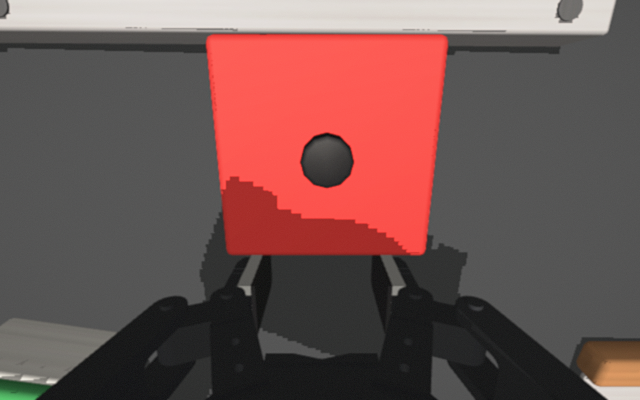

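Nearly at the bar: the bar's near top edge is just above the lid edge at row 35. I'll creep on until the force rises.

drive_tool --rows '[[[-0.15, 0, 0], 0, 105], [[-0.15, 0, 0], 0, 105], [[-0.15, 0, 0], 0, 105], [[-0.15, 0, 0], 0, 105], [[0, 0, 0], 0, 105]]'

```text
time: 5.97
tool_pos: [0.5981, -0.1682, 0.0159]
ee_rot: [[-1.0, -0.004, 0.021], [-0.021, 0.0, -1.0], [0.004, -1.0, -0.001]]
wrist_force: [-19.7, 1.0, 10.8]
gripper_width: 0.0503
```

drive_tool --rows '[[[-0.1, 0, 0], 0, 105], [[0, 0, 0], 0, 105], [[0.2, 0, 0], 0, 105], [[0.4, 0, 0], 0, 105], [[0.8, 0, 0], 0, 105]]'

```text
time: 6.38
tool_pos: [0.587, -0.1686, 0.016]
ee_rot: [[-1.0, 0.001, 0.021], [-0.021, -0.0, -1.0], [-0.001, -1.0, 0.0]]
wrist_force: [0.2, 0.9, 0.1]
gripper_width: 0.0502
```

drive_tool --rows '[[[1, 0, 0], 0, 105], [[1, -0.5, 0], 0, 105], [[0.5, -2, 0], 0, 105], [[0, -4, 0], 0, 105], [[0, -3.5, 0], 0, 105]]'

```text
time: 6.8
tool_pos: [0.5601, -0.1689, 0.1175]
ee_rot: [[-1.0, -0.001, 0.02], [-0.02, 0.0, -1.0], [0.001, -1.0, -0.0]]
wrist_force: [1.6, -1.1, 0.1]
gripper_width: 0.0501
```

```bash
python3 look.py 5 wrist side scene
```

```text
6.8 [ 0.5601 -0.1689  0.1175] [ 1.6262 -1.0812  0.1045] [ 0.0559 -0.0276  0.0035]
wrist [(array([ 658.4, -170.5]), array([93.8, 93. ]), 1.3, (256, 0, 138, 144))] [(array([477.4,   4.4]), array([92.5, 93. ]), 81.5, (60, 239, 114, 99))]
side [(array([ 651. , -160.1]), array([89.3, 98.2]), 2.2, (243, 173, 43, 21))] [(array([477. ,   9.3]), array([98.1, 89.4]), 80.7, (312, 210, 52, 31))]
scene [(array([ 656.4, -171.1]), array([90.4, 89. ]), 1.2, (274, 224, 39, 37))] []
```

View pics/wrist5.png

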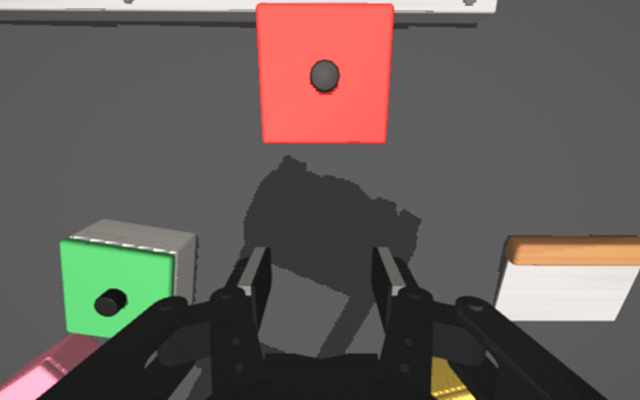

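The tub is against the bar at (0.654,-0.170), square at 1.2°, and green has not moved. Next I take the hand round to the tub's right side.

drive_tool --rows '[[[0, 0, 2], 0, 133], [[0, 0, 3], 0, 133], [[-1.6, 0, 2.7], 0, 133], [[-3.5, 0, 0], 0, 133], [[-3.5, 0, 0], 0, 133]]'

```text
time: 7.37
tool_pos: [0.6487, -0.246, 0.1153]
ee_rot: [[-1.0, -0.001, 0.018], [-0.018, 0.0, -1.0], [0.001, -1.0, -0.0]]
wrist_force: [0.8, -0.8, 0.1]
gripper_width: 0.0408
```

drive_tool --rows '[[[0, 0, 0], -0.11, 133], [[0, 0, 0], -0.12, 133], [[0, 0, 0], -0.12, 133], [[0, 0, 0], -0.12, 133], [[0, 0, 0], -0.12, 133]]'

```text
time: 7.78
tool_pos: [0.6482, -0.2441, 0.1148]
ee_rot: [[-0.816, -0.002, 0.578], [-0.578, 0.001, -0.816], [0.001, -1.0, -0.002]]
wrist_force: [0.1, -0.3, -0.6]
gripper_width: 0.0411
```

drive_tool --rows '[[[0, 0, 0], -0.12, 133], [[0, 0, 0], -0.12, 133], [[0, 0, 0], -0.12, 133], [[0, 0, 0], -0.12, 133], [[0, 0, 0], -0.12, 133]]'

```text
time: 8.2
tool_pos: [0.6482, -0.2441, 0.1149]
ee_rot: [[-0.347, -0.001, 0.938], [-0.938, 0.001, -0.347], [-0.0, -1.0, -0.002]]
wrist_force: [-1.4, 0.1, 0.6]
gripper_width: 0.0404
```

drive_tool --rows '[[[0, 0, 0], -0.12, 133], [[0, 0, 0], -0.12, 133], [[0, 0, 0], -0.12, 133], [[0, 0, 0], -0.021, 133], [[0, 0, 0], 0, 133]]'

```text
time: 8.62
tool_pos: [0.6485, -0.2442, 0.1152]
ee_rot: [[0.019, -0.001, 1.0], [-1.0, 0.0, 0.019], [-0.0, -1.0, -0.001]]
wrist_force: [0.1, -0.2, -1.3]
gripper_width: 0.0409
```

```bash
python3 look.py 6 wrist
```

```text
8.6167 [ 0.6485 -0.2442  0.1152] [ 0.0859 -0.1724 -1.2864] [0.0049 0.0072 0.0054]
wrist [(array([ 653.3, -169. ]), array([88.7, 89.3]), 1.0, (264, 35, 136, 136))] []
```

View pics/wrist6.png

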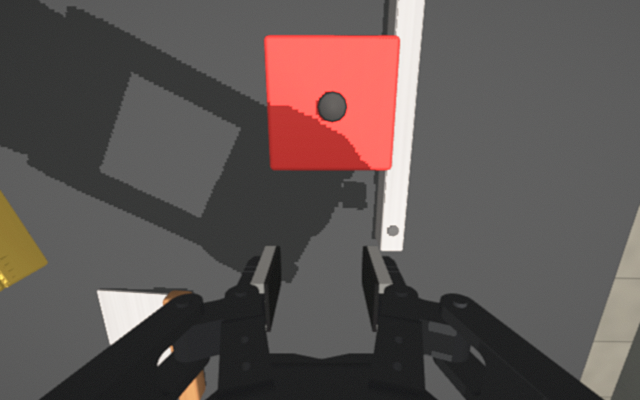

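```bash
python3 - <<'E'
from h import *
c=cam('scene')
print(ray(c,[[175,192],[220,188],[223,205],[176,216]],.01))
E
```

```text
[[ 0.4385 -0.4816  0.01  ]
 [ 0.4438 -0.3556  0.01  ]
 [ 0.5001 -0.3492  0.01  ]
 [ 0.5157 -0.4775  0.01  ]]
```

drive_tool --rows '[[[0, 2, 0], 0, 133], [[0, 3, 0], 0, 133], [[0, 2.5, 0], 0, 133], [[0, 1.5, 0], 0, 133], [[0, 0.9, 0], 0, 133]]'

```text
time: 9.08
tool_pos: [0.6479, -0.2438, 0.0142]
ee_rot: [[0.018, -0.003, 1.0], [-1.0, 0.001, 0.018], [-0.002, -1.0, -0.003]]
wrist_force: [-0.9, -0.3, -0.3]
gripper_width: 0.0405
```

drive_tool --rows '[[[-0.4, 0, 0], 0, 133], [[-0.4, 0, 0], 0, 133], [[-0.4, 0, 0], 0, 133], [[-0.3, 0, 0], 0, 133], [[-0.3, 0, 0], 0, 133]]'

```text
time: 9.5
tool_pos: [0.6492, -0.226, 0.0181]
ee_rot: [[0.021, 0.001, 1.0], [-1.0, -0.001, 0.021], [0.001, -1.0, 0.001]]
wrist_force: [-0.3, -0.9, 0.7]
gripper_width: 0.041
```

drive_tool --rows '[[[-0.3, 0, 0], 0, 133], [[-0.3, 0, 0], 0, 133], [[-0.3, 0, 0], 0, 133], [[-0.3, 0, 0], 0, 133], [[-0.3, 0, 0], 0, 133]]'

```text
time: 9.92
tool_pos: [0.6489, -0.2121, 0.0179]
ee_rot: [[0.021, 0.002, 1.0], [-1.0, -0.002, 0.021], [0.002, -1.0, 0.002]]
wrist_force: [-0.6, -6.7, 3.6]
gripper_width: 0.0408
```

```bash
python3 look.py 7 wrist side
```

```text
9.9167 [ 0.6489 -0.2121  0.0179] [-0.5649 -6.6888  3.5866] [-1.0609 -0.031  -0.0738]
wrist [(array([ 652.8, -155.2]), array([88.3, 89. ]), 1.3, (219, 35, 237, 219))] []
side [(array([ 650.1, -147.6]), array([ 89.4, 101.7]), 1.1, (242, 175, 44, 22))] [(array([476.4,   9.4]), array([98.1, 89.5]), 81.0, (312, 210, 52, 31))]
```

View pics/wrist7.png

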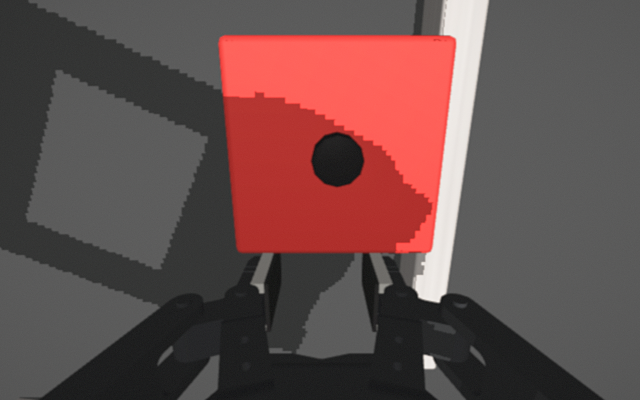

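drive_tool --rows '[[[-0.5, 0, 0], 0, 133], [[-0.7, 0, 0], 0, 133], [[-0.9, 0, 0], 0, 133], [[-0.9, 0, 0], 0, 133], [[-0.9, 0, 0], 0, 133]]'

```text
time: 10.43
tool_pos: [0.648, -0.1729, 0.0178]
ee_rot: [[0.02, 0.002, 1.0], [-1.0, -0.002, 0.02], [0.002, -1.0, 0.001]]
wrist_force: [0.9, -7.3, 3.7]
gripper_width: 0.041
```

drive_tool --rows '[[[-0.9, 0, 0], 0, 133], [[-0.9, 0, 0], 0, 133], [[-0.9, 0, 0], 0, 133], [[-0.9, 0, 0], 0, 133], [[-0.9, 0, 0], 0, 133]]'

```text
time: 10.85
tool_pos: [0.6471, -0.1278, 0.0178]
ee_rot: [[0.021, 0.001, 1.0], [-1.0, -0.002, 0.021], [0.002, -1.0, 0.001]]
wrist_force: [0.7, -7.5, 4.5]
gripper_width: 0.0409
```

drive_tool --rows '[[[-0.9, 0, 0], 0, 133], [[-0.9, 0, 0], 0, 133], [[-0.9, 0, 0], 0, 133], [[-0.9, 0, 0], 0, 133], [[-0.9, 0, 0], 0, 133]]'

```text
time: 11.27
tool_pos: [0.6461, -0.0827, 0.0178]
ee_rot: [[0.021, 0.001, 1.0], [-1.0, -0.002, 0.021], [0.002, -1.0, 0.001]]
wrist_force: [0.1, -8.0, 4.3]
gripper_width: 0.0407
```

```bash
python3 look.py 8 wrist side
```

```text
11.2667 [ 0.6461 -0.0827  0.0178] [ 0.1087 -7.983   4.3082] [-1.2944 -0.0883 -0.0661]
wrist [(array([650. , -24.6]), array([88.6, 88.8]), 1.4, (218, 35, 238, 219))] [(array([523.6,  -9.6]), array([76.9, 11.8]), 74.4, (0, 0, 30, 198))]
side [(array([647.9, -18.2]), array([ 89.3, 100.4]), 0.7, (229, 203, 50, 27))] [(array([476.9,   9.4]), array([97.9, 89.4]), 81.0, (312, 210, 52, 31))]
```

View pics/wrist8.png

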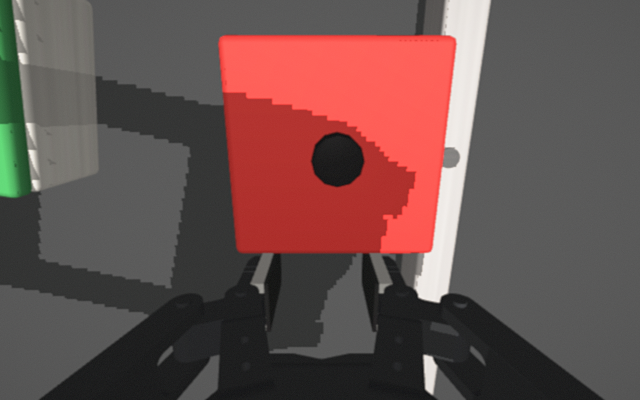

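drive_tool --rows '[[[-0.9, 0, 0], 0, 133], [[-0.9, 0, 0], 0, 133], [[-0.9, 0, 0], 0, 133], [[-0.9, 0, 0], 0, 133], [[-0.9, 0, 0], 0, 133]]'

```text
time: 11.78
tool_pos: [0.6449, -0.0379, 0.0172]
ee_rot: [[0.02, 0.0, 1.0], [-1.0, -0.001, 0.02], [0.001, -1.0, 0.0]]
wrist_force: [0.3, -7.3, 3.7]
gripper_width: 0.0409
```

drive_tool --rows '[[[-0.9, 0, 0], 0, 133], [[-0.9, 0, 0], 0, 133], [[-0.9, 0, 0], 0, 133], [[-0.9, 0, 0], 0, 133], [[-0.9, 0, 0], 0, 133]]'

```text
time: 12.2
tool_pos: [0.644, 0.0071, 0.0173]
ee_rot: [[0.02, 0.001, 1.0], [-1.0, -0.001, 0.02], [0.001, -1.0, 0.001]]
wrist_force: [-0.7, -7.2, 3.6]
gripper_width: 0.0411
```

drive_tool --rows '[[[-0.9, 0, 0], 0, 133], [[-0.9, 0, 0], 0, 133], [[-0.9, 0, 0], 0, 133], [[-0.8, 0, 0], 0, 133], [[-0.7, 0, 0], 0, 133]]'

```text
time: 12.62
tool_pos: [0.6431, 0.0492, 0.0173]
ee_rot: [[0.021, 0.0, 1.0], [-1.0, -0.001, 0.021], [0.001, -1.0, 0.0]]
wrist_force: [-0.1, -7.6, 4.1]
gripper_width: 0.0405
```

drive_tool --rows '[[[-0.7, 0, 0], 0, 133], [[-0.6, 0, 0], 0, 133], [[-0.6, 0, 0], 0, 133], [[-0.5, 0, 0], 0, 133], [[-0.4, 0, 0], 0, 133]]'

```text
time: 13.03
tool_pos: [0.6426, 0.0771, 0.0172]
ee_rot: [[0.021, 0.0, 1.0], [-1.0, -0.001, 0.021], [0.001, -1.0, 0.0]]
wrist_force: [1.1, -6.7, 4.1]
gripper_width: 0.0413
```

```bash
python3 look.py 9 wrist side
```

```text
13.0333 [0.6426 0.0771 0.0172] [ 1.0904 -6.7084  4.1141] [-1.194  -0.0038 -0.0043]
wrist [(array([646.8, 134.1]), array([88.3, 88.5]), 1.3, (219, 35, 238, 219))] [(array([504.1,  24.1]), array([57.4, 47.7]), 74.3, (0, 316, 100, 84))]
side [(array([644.6, 139.9]), array([88.8, 96.8]), 1.1, (208, 247, 60, 35))] [(array([477.,  10.]), array([96.8, 88.8]), 80.6, (312, 211, 52, 30))]
```

View pics/wrist9.png

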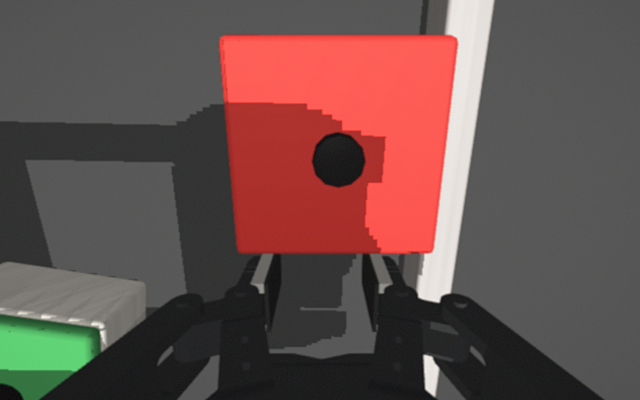

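drive_tool --rows '[[[-0.5, 0, 0], 0, 133], [[-0.5, 0, 0], 0, 133], [[-0.5, 0, 0], 0, 133], [[-0.4, 0, 0], 0, 133], [[-0.2, 0, 0], 0, 133]]'

```text
time: 13.55
tool_pos: [0.642, 0.0982, 0.017]
ee_rot: [[0.021, 0.0, 1.0], [-1.0, -0.001, 0.021], [0.001, -1.0, 0.0]]
wrist_force: [0.5, -7.6, 4.3]
gripper_width: 0.0407
```

drive_tool --rows '[[[-0.15, 0, 0], 0, 133], [[-0.15, 0, 0], 0, 133], [[-0.15, 0, 0], 0, 133], [[-0.15, 0, 0], 0, 133], [[0, 0, 0], 0, 133]]'

```text
time: 13.97
tool_pos: [0.6419, 0.104, 0.017]
ee_rot: [[0.021, 0.0, 1.0], [-1.0, -0.001, 0.021], [0.001, -1.0, 0.0]]
wrist_force: [-0.6, -4.3, 2.7]
gripper_width: 0.0411
```

```bash
python3 look.py 10 wrist side
```

```text
13.9667 [0.6419 0.104  0.017 ] [-0.6147 -4.3412  2.6967] [-0.6735 -0.0909 -0.0442]
wrist [(array([646.4, 160.5]), array([88.6, 88.3]), 1.3, (219, 35, 240, 219))] [(array([495.5,  37.7]), array([29.6, 43.2]), 81.5, (0, 356, 81, 44))]
side [(array([643.9, 165.8]), array([89.2, 97. ]), 1.1, (204, 255, 62, 37))] [(array([476.4,  10. ]), array([96.7, 88.8]), 81.3, (312, 211, 52, 30))]
```

View pics/wrist10.png

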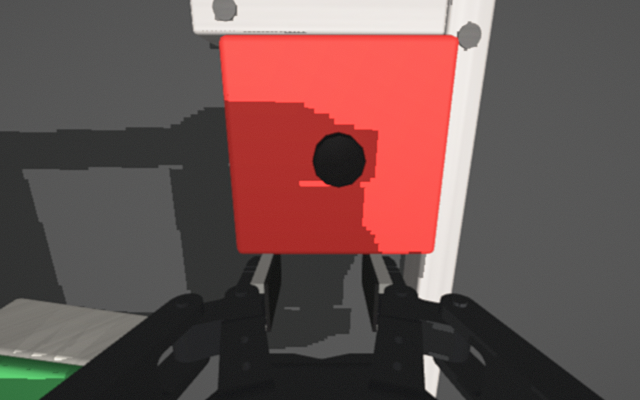

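Almost at the short bar, whose edge is at row ~32 with the lid edge at row 36. I'll keep creeping.

drive_tool --rows '[[[-0.15, 0, 0], 0, 133], [[-0.15, 0, 0], 0, 133], [[-0.1, 0, 0], 0, 133], [[-0.1, 0, 0], 0, 133], [[0, 0, 0], 0, 133]]'

```text
time: 14.48
tool_pos: [0.6416, 0.1079, 0.0171]
ee_rot: [[0.02, -0.0, 1.0], [-1.0, -0.002, 0.02], [0.002, -1.0, -0.0]]
wrist_force: [-2.4, -14.8, 6.0]
gripper_width: 0.0407
```

drive_tool --rows '[[[-0.1, 0, 0], 0, 133], [[-0.1, 0, 0], 0, 133], [[0, 0, 0], 0, 133], [[0, 0, 0], 0, 133], [[0, 0, 0], 0, 133]]'

```text
time: 14.9
tool_pos: [0.6414, 0.1081, 0.0171]
ee_rot: [[0.02, -0.001, 1.0], [-1.0, -0.005, 0.02], [0.005, -1.0, -0.001]]
wrist_force: [-5.3, -29.0, 8.1]
gripper_width: 0.0409
```

```bash
python3 look.py 11 wrist side scene
```

```text
14.9 [0.6414 0.1081 0.0171] [ -5.3329 -28.9528   8.0841] [-4.661  0.712 -0.372]
wrist [(array([646.2, 164.2]), array([88.6, 88.6]), 1.0, (220, 36, 239, 219))] [(array([492.7,  40.3]), array([26.3, 40.6]), 82.0, (0, 362, 75, 38))]
side [(array([643.9, 169.4]), array([89. , 97.2]), 0.7, (204, 256, 62, 38))] [(array([476.6,   9.9]), array([96.9, 89. ]), 81.2, (312, 211, 52, 30))]
scene [(array([649.6, 160.6]), array([89. , 85.5]), 0.9, (407, 205, 33, 35))] [(array([481.1,   0.4]), array([81.7, 89.2]), 80.7, (332, 162, 30, 28))]
```

View pics/wrist11.png

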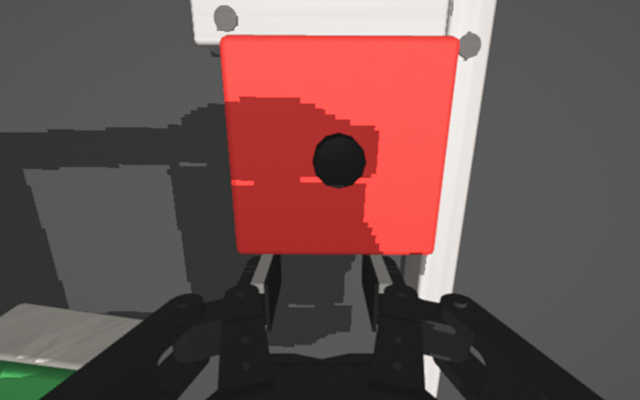

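Flush to the short bar at 29 N. Next: back off, go to the near side, and seat the tub against the long bar.

drive_tool --rows '[[[0.3, 0, 0], 0, 133], [[0.5, 0, 0], 0, 133], [[1, 0, 0], 0, 133], [[1, -0.5, 0], 0, 133], [[0, -2.5, 0], 0, 133]]'

```text
time: 15.47
tool_pos: [0.6402, 0.0815, 0.0435]
ee_rot: [[0.02, -0.006, 1.0], [-1.0, -0.0, 0.02], [0.0, -1.0, -0.006]]
wrist_force: [0.0, 0.4, -0.9]
gripper_width: 0.0406
```

drive_tool --rows '[[[0, -3.8, 0], 0, 170], [[0, -3.8, 0], 0, 170], [[0, 0, -2.5], 0, 170], [[0, 0, -3], 0, 170], [[-1, 0, -2.6], 0, 170]]'

```text
time: 15.88
tool_pos: [0.5599, 0.0904, 0.1234]
ee_rot: [[0.02, 0.001, 1.0], [-1.0, -0.0, 0.02], [0.0, -1.0, 0.001]]
wrist_force: [0.3, 0.2, -0.0]
gripper_width: 0.0284
```

drive_tool --rows '[[[-3, 0, 0], 0, 170], [[-3, 0, 0], 0, 170], [[-0.9, 0, 0], 0, 170], [[0, 0, 0], 0.11, 170], [[0, 0, 0], 0.12, 170]]'

```text
time: 16.3
tool_pos: [0.5595, 0.1612, 0.1231]
ee_rot: [[-0.21, -0.0, 0.978], [-0.978, 0.0, -0.21], [-0.0, -1.0, -0.0]]
wrist_force: [0.2, 0.0, -0.2]
gripper_width: 0.0281
```

drive_tool --rows '[[[0, 0, 0], 0.12, 170], [[0, 0, 0], 0.12, 170], [[0, 0, 0], 0.12, 170], [[0, 0, 0], 0.12, 170], [[0, 0, 0], 0.12, 170]]'

```text
time: 16.72
tool_pos: [0.5597, 0.1603, 0.1231]
ee_rot: [[-0.728, -0.0, 0.686], [-0.686, 0.0, -0.728], [0.0, -1.0, -0.0]]
wrist_force: [0.3, -0.7, -0.1]
gripper_width: 0.0285
```

drive_tool --rows '[[[0, 0, 0], 0.12, 170], [[0, 0, 0], 0.12, 170], [[0, 0, 0], 0.12, 170], [[0, 0, 0], 0.12, 170], [[0, 0, 0], 0.12, 170]]'

```text
time: 17.13
tool_pos: [0.5597, 0.1602, 0.1231]
ee_rot: [[-0.988, -0.0, 0.155], [-0.155, 0.0, -0.988], [0.0, -1.0, -0.0]]
wrist_force: [-0.3, -0.2, -0.3]
gripper_width: 0.0285
```

drive_tool --rows '[[[0, 0, 0], 0.12, 170], [[0, 0, 0], 0.02, 170], [[0, 0, 0], 0, 170]]'

```text
time: 17.38
tool_pos: [0.5597, 0.1604, 0.123]
ee_rot: [[-1.0, -0.0, 0.023], [-0.023, 0.0, -1.0], [0.0, -1.0, -0.0]]
wrist_force: [0.3, -0.5, -0.5]
gripper_width: 0.0283
```

```bash
python3 look.py 12 wrist scene
```

```text
17.3833 [0.5597 0.1604 0.123 ] [ 0.3459 -0.541  -0.4879] [-0.0296 -0.0009 -0.0338]
wrist [(array([646.2, 164. ]), array([88.6, 88.7]), 1.4, (253, 17, 134, 135))] [(array([479.2,   4.1]), array([91. , 89.7]), 81.6, (447, 244, 120, 103))]
scene [(array([649.2, 160.1]), array([89.5, 87.9]), 0.7, (399, 205, 41, 35))] [(array([481.3,   0.4]), array([81.7, 89.5]), 80.7, (332, 162, 30, 28))]
```

View pics/wrist12.png

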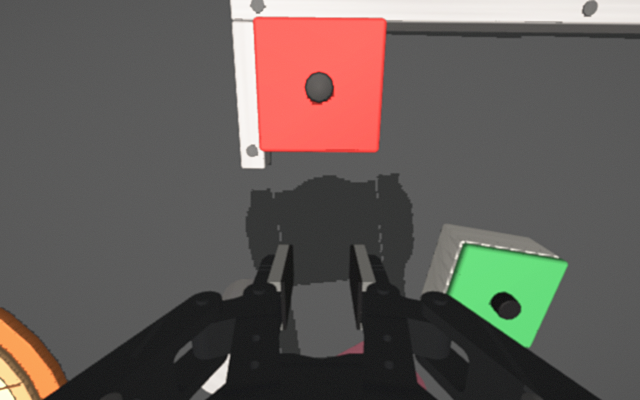

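drive_tool --rows '[[[0, 2, 0], 0, 170], [[0, 3, 0], 0, 170], [[0, 3, 0], 0, 170], [[0, 1.7, 0], 0, 170], [[0, 0.9, 0], 0, 170]]'

```text
time: 17.9
tool_pos: [0.5583, 0.1606, 0.0143]
ee_rot: [[-1.0, -0.003, 0.025], [-0.025, -0.0, -1.0], [0.003, -1.0, 0.0]]
wrist_force: [0.2, -0.9, 0.3]
gripper_width: 0.0284
```

drive_tool --rows '[[[-0.5, 0, 0], 0, 170], [[-0.6, 0, 0], 0, 170], [[-0.6, 0, 0], 0, 170], [[-0.5, 0, 0], 0, 170], [[-0.3, 0, 0], 0, 170]]'

```text
time: 18.32
tool_pos: [0.586, 0.1615, 0.0179]
ee_rot: [[-1.0, 0.002, 0.022], [-0.022, 0.0, -1.0], [-0.002, -1.0, -0.0]]
wrist_force: [0.1, -0.6, -0.7]
gripper_width: 0.0286
```

drive_tool --rows '[[[-0.2, 0, 0], 0, 170], [[-0.2, 0, 0], 0, 170], [[-0.2, 0, 0], 0, 170], [[-0.2, 0, 0], 0, 170], [[0, 0, 0], 0, 170]]'

```text
time: 18.73
tool_pos: [0.5919, 0.1614, 0.0169]
ee_rot: [[-1.0, -0.002, 0.022], [-0.022, -0.0, -1.0], [0.002, -1.0, 0.0]]
wrist_force: [-7.4, -2.1, 6.1]
gripper_width: 0.0285
```

drive_tool --rows '[[[-0.1, 0, 0], 0, 170], [[-0.1, 0, 0], 0, 170], [[-0.1, 0, 0], 0, 170], [[0, 0, 0], 0, 170], [[0, 0, 0], 0, 170]]'

```text
time: 19.15
tool_pos: [0.5932, 0.1615, 0.0168]
ee_rot: [[-1.0, -0.005, 0.022], [-0.022, -0.001, -1.0], [0.005, -1.0, 0.001]]
wrist_force: [-21.3, -3.5, 14.8]
gripper_width: 0.0285
```

drive_tool --rows '[[[-0.1, 0, 0], 0, 170], [[-0.05, 0, 0], 0, 170], [[0, 0, 0], 0, 170]]'

```text
time: 19.4
tool_pos: [0.5933, 0.1615, 0.0168]
ee_rot: [[-1.0, -0.008, 0.022], [-0.022, -0.001, -1.0], [0.008, -1.0, 0.001]]
wrist_force: [-36.3, -4.5, 22.7]
gripper_width: 0.0286
```

```bash
python3 look.py 13 wrist
```

```text
19.4 [0.5933 0.1615 0.0168] [-36.3329  -4.5221  22.6984] [-0.9043  5.5203 -0.3356]
wrist [(array([648.6, 164. ]), array([88.5, 88.9]), 1.2, (198, 35, 241, 220))] [(array([525. ,   6.2]), array([33.9,  7.9]), 81.7, (582, 386, 58, 14))]
```

View pics/wrist13.png

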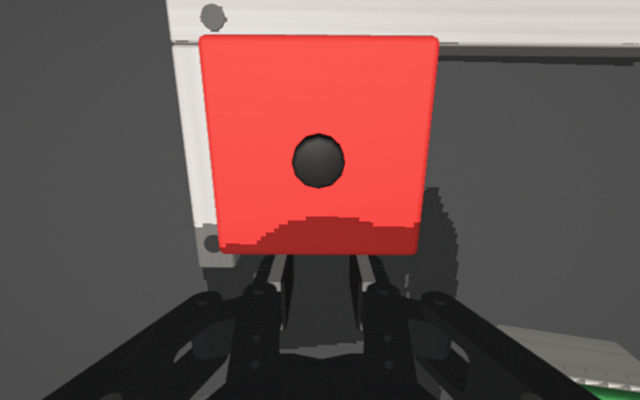

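drive_tool --rows '[[[0.2, 0, 0], 0, 170], [[0.3, 0, 0], 0, 170], [[0.6, 0, 0], 0, 170], [[1, 0, 0], 0, 170], [[1, -0.5, 0], 0, 170]]'

```text
time: 19.87
tool_pos: [0.5646, 0.161, 0.021]
ee_rot: [[-1.0, -0.002, 0.022], [-0.022, -0.0, -1.0], [0.002, -1.0, 0.0]]
wrist_force: [-0.7, 0.4, -0.9]
gripper_width: 0.0287
```

drive_tool --rows '[[[0.5, -2, 0], 0, 170], [[0, -4, 0], 0, 170], [[0, -4, 0], 0, 170], [[0, -3, 0], 0, 170], [[0, 0, 0], 0, 170]]'

```text
time: 20.28
tool_pos: [0.5625, 0.1614, 0.1592]
ee_rot: [[-1.0, 0.009, 0.022], [-0.022, 0.001, -1.0], [-0.009, -1.0, -0.001]]
wrist_force: [0.6, 0.3, 0.2]
gripper_width: 0.0283
```

```bash
python3 look.py 14 wrist side scene
python3 - <<'E'
import cv2
for n,(a,b,c,d) in dict(wrist=(0,200,200,420),side=(225,345,180,380),scene=(185,265,370,460)).items():
    im=cv2.imread(f'pics/{n}14.png')[a:b,c:d]
    f=min(780/im.shape[1],580/im.shape[0]);cv2.imwrite(f'pics/z_{n}14.png',cv2.resize(im,None,fx=f,fy=f,interpolation=cv2.INTER_CUBIC))
E
```

```text
20.2833 [0.5625 0.1614 0.1592] [0.5745 0.2642 0.2497] [ 0.0043 -0.0188 -0.0121]
wrist [(array([647. , 163.6]), array([87. , 87.6]), 1.4, (264, 33, 114, 115))] [(array([479.1,   5.5]), array([89.4, 89. ]), 81.5, (430, 232, 109, 93))]
side [(array([646.3, 169.4]), array([88.7, 97.2]), 0.9, (202, 256, 62, 38))] [(array([476.6,  10.3]), array([96.3, 88.7]), 81.0, (312, 211, 52, 30))]
scene [(array([651.6, 159.6]), array([89.1, 87.5]), 0.9, (399, 206, 41, 35))] [(array([481.4,   0.8]), array([83.8, 88.3]), 81.6, (332, 162, 31, 28))]
```

View pics/z_wrist14.png

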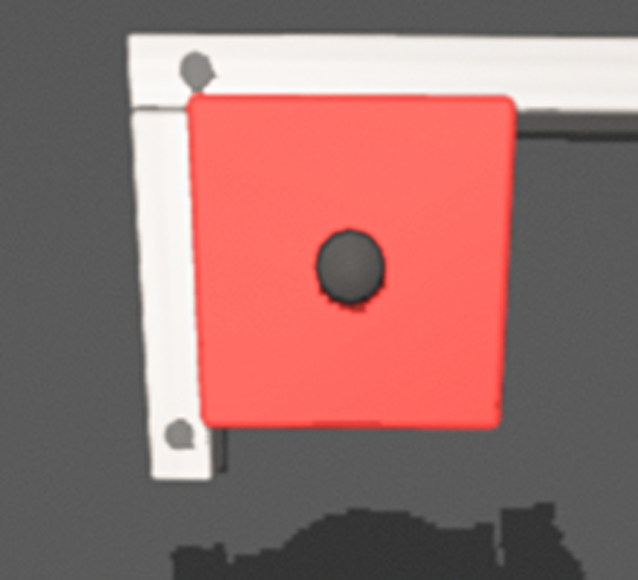

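View pics/z_side14.png

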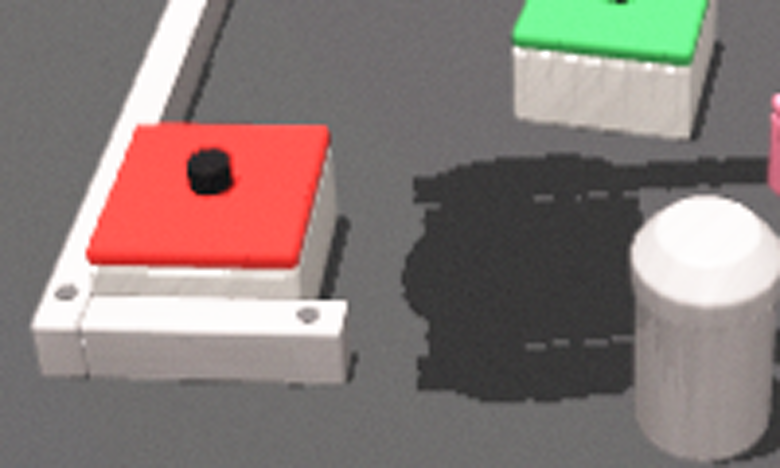

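View pics/z_scene14.png

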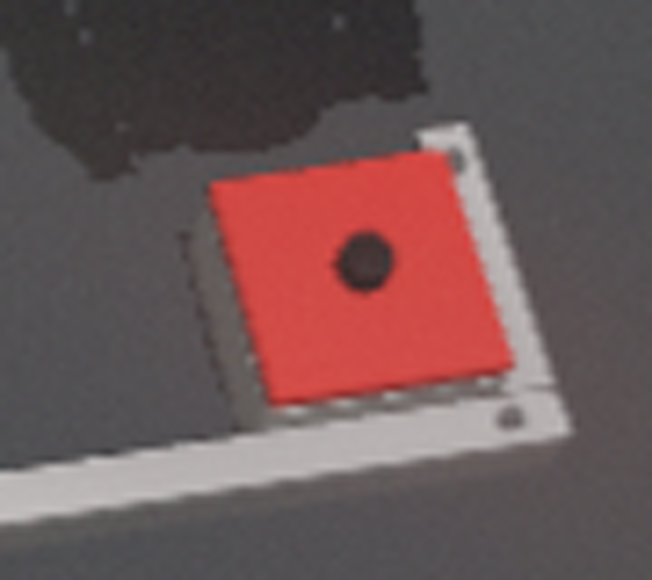

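All three views show no gap at either bar. I'll press once more lightly along +y to make sure that the +x seating didn't open the short-bar side.

drive_tool --rows '[[[0, 0, 2], 0, 133], [[0, 0, 3], 0, 133], [[0, 0, 3.2], 0, 133], [[0, 0, 0], -0.11, 133], [[0, 0, 0], -0.12, 133]]'

```text
time: 20.85
tool_pos: [0.5619, 0.0774, 0.1503]
ee_rot: [[-0.968, -0.003, 0.251], [-0.251, -0.0, -0.968], [0.003, -1.0, -0.001]]
wrist_force: [-0.6, 1.3, -0.4]
gripper_width: 0.0409
```

drive_tool --rows '[[[0, 0, 0], -0.12, 133], [[0, 0, 0], -0.12, 133], [[0, 0, 0], -0.12, 133], [[0, 0, 0], -0.12, 133], [[0, 0, 0], -0.12, 133]]'

```text
time: 21.27
tool_pos: [0.5618, 0.079, 0.1502]
ee_rot: [[-0.654, -0.003, 0.756], [-0.756, 0.0, -0.654], [0.002, -1.0, -0.002]]
wrist_force: [-0.7, 1.0, -0.1]
gripper_width: 0.0409
```

drive_tool --rows '[[[0, 0, 0], -0.12, 133], [[0, 0, 0], -0.12, 133], [[0, 0, 0], -0.12, 133], [[0, 0, 0], -0.12, 133], [[0, 0, 0], -0.12, 133]]'

```text
time: 21.68
tool_pos: [0.5618, 0.079, 0.1502]
ee_rot: [[-0.113, -0.003, 0.994], [-0.994, -0.0, -0.113], [0.0, -1.0, -0.003]]
wrist_force: [0.4, -0.1, -0.5]
gripper_width: 0.0405
```

drive_tool --rows '[[[0, 0, 0], -0.12, 133], [[0, 0, 2.5], -0.025, 133], [[0, 0, 3], 0, 133], [[0, 0, 2.7], 0, 133], [[0, 0, 0], 0, 133]]'

```text
time: 22.1
tool_pos: [0.647, 0.0803, 0.1491]
ee_rot: [[0.026, -0.003, 1.0], [-1.0, 0.0, 0.026], [-0.0, -1.0, -0.003]]
wrist_force: [0.6, -0.3, -0.2]
gripper_width: 0.0409
```

drive_tool --rows '[[[0, 2.5, -0.3], 0.008, 133], [[0, 3.5, 0], 0, 133], [[0, 3.5, 0], 0, 133], [[0, 2.5, 0], 0, 133], [[0, 1.2, 0], 0, 133]]'

```text
time: 22.52
tool_pos: [0.6387, 0.0804, 0.0149]
ee_rot: [[0.018, -0.007, 1.0], [-1.0, 0.0, 0.018], [-0.0, -1.0, -0.007]]
wrist_force: [-0.7, -1.0, 0.1]
gripper_width: 0.041
```

drive_tool --rows '[[[-0.4, 0, 0], 0, 133], [[-0.5, 0, 0], 0, 133], [[-0.5, 0, 0], 0, 133], [[-0.4, 0, 0], 0, 133], [[-0.3, 0, 0], 0, 133]]'

```text
time: 22.93
tool_pos: [0.6421, 0.1023, 0.0214]
ee_rot: [[0.019, 0.002, 1.0], [-1.0, 0.0, 0.019], [-0.0, -1.0, 0.002]]
wrist_force: [-0.1, 0.4, -0.8]
gripper_width: 0.0411
```

drive_tool --rows '[[[-0.2, 0, 0], 0, 133], [[-0.15, 0, 0], 0, 133], [[-0.15, 0, 0], 0, 133], [[-0.1, 0, 0], 0, 133], [[0, 0, 0], 0, 133]]'

```text
time: 23.35
tool_pos: [0.6413, 0.1075, 0.0199]
ee_rot: [[0.018, -0.0, 1.0], [-1.0, 0.0, 0.018], [-0.0, -1.0, -0.0]]
wrist_force: [0.1, -0.3, -0.3]
gripper_width: 0.0409
```

drive_tool --rows '[[[-0.1, 0, 0], 0, 133], [[-0.1, 0, 0], 0, 133], [[0, 0, 0], 0, 133], [[0, 0, 0], 0, 133]]'

```text
time: 23.68
tool_pos: [0.6412, 0.108, 0.0199]
ee_rot: [[0.017, -0.001, 1.0], [-1.0, -0.002, 0.017], [0.002, -1.0, -0.001]]
wrist_force: [-1.6, -10.8, 2.1]
gripper_width: 0.0412
```

drive_tool --rows '[[[-0.1, 0, 0], 0, 133], [[0, 0, 0], 0, 133], [[0, 0, 0], 0, 133]]'

```text
time: 23.93
tool_pos: [0.6412, 0.1081, 0.0199]
ee_rot: [[0.017, -0.001, 1.0], [-1.0, -0.003, 0.017], [0.003, -1.0, -0.001]]
wrist_force: [-3.6, -17.9, 3.1]
gripper_width: 0.0404
```

drive_tool --rows '[[[0.2, 0, 0], 0, 133], [[0.4, 0, 0], 0, 133], [[0.8, 0, 0], 0, 133], [[1.2, 0, 0], 0, 133], [[1, -1, 0], 0, 133]]'

```text
time: 24.35
tool_pos: [0.6409, 0.0732, 0.0283]
ee_rot: [[0.018, -0.003, 1.0], [-1.0, -0.0, 0.018], [-0.0, -1.0, -0.003]]
wrist_force: [0.0, -0.6, -0.3]
gripper_width: 0.0406
```

drive_tool --rows '[[[0, -3, 0], 0, 133], [[0, -4, 0], 0, 133], [[0, -4, 0], 0, 133], [[0, -3, 0], 0, 133], [[0, 0, 0], 0, 133]]'

```text
time: 24.77
tool_pos: [0.6441, 0.0734, 0.1782]
ee_rot: [[0.018, 0.01, 1.0], [-1.0, -0.0, 0.018], [0.0, -1.0, 0.01]]
wrist_force: [0.8, -0.9, -0.0]
gripper_width: 0.0411
```

```bash
python3 look.py 15 wrist side scene
python3 - <<'E'
import cv2
for n,(a,b,c,d) in dict(wrist=(0,200,200,520),side=(120,345,150,460)).items():
    im=cv2.imread(f'pics/{n}15.png')[a:b,c:d]
    f=min(780/im.shape[1],580/im.shape[0]);cv2.imwrite(f'pics/z_{n}15.png',cv2.resize(im,None,fx=f,fy=f,interpolation=cv2.INTER_CUBIC))
E
```

```text
24.7667 [0.6441 0.0734 0.1782] [ 0.8269 -0.857  -0.0424] [-0.0053 -0.0021 -0.0473]
wrist [(array([646.6, 163.8]), array([87.5, 87.2]), 1.0, (274, 31, 106, 109))] [(array([478.8,   4.9]), array([89.4, 88.3]), 81.3, (110, 204, 93, 91))]
side [(array([646. , 169.4]), array([89.4, 97.1]), 0.5, (202, 256, 63, 38))] [(array([476.2,  10.4]), array([96.1, 88.2]), 81.3, (312, 211, 52, 30))]
scene [(array([651.6, 160.3]), array([89.3, 87.5]), 0.6, (399, 206, 41, 35))] [(array([481.5,   1.8]), array([84.5, 88.3]), 81.6, (332, 162, 31, 28))]
```

View pics/z_wrist15.png

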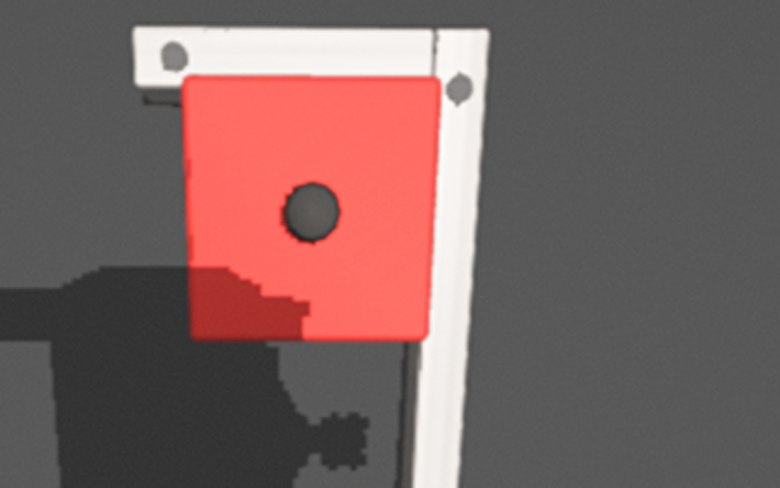

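View pics/z_side15.png

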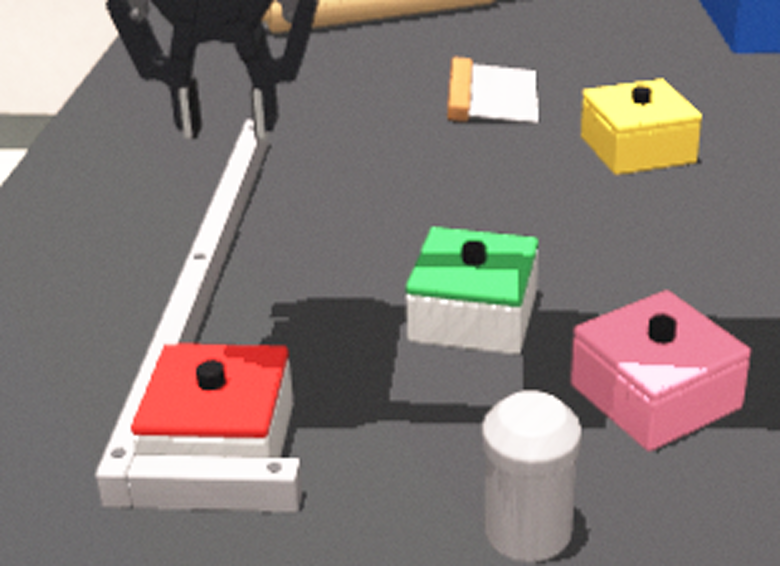

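View pics/scene15.png

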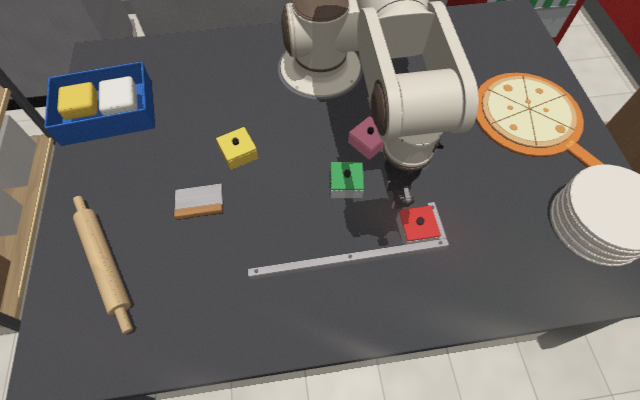

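```bash
python3 -c "
from workcell import close_job
print(close_job())"
```

```text
the job is handed in; nothing more can be done
None
```

I pushed the red tub by its sides into the corner of the steel stop and handed the job in at about 25 s. I pushed it away from the robot to the long bar, then along the bar to the short bar. I then pressed it once more against each bar, with 36 N on the long bar and 18 N on the short one.

- **Seating:** the last +y press met resistance at the same point as before, so the short-bar side had not opened. From the finger contact, the tub centre is at about (0.649, 0.164), within 1–2 mm of the expected home, and the pictures show no gap at either bar.
- **Squareness:** the tub's angle read 0.5–1.0° depending on the camera, and the bar's about 0.7–1.1°. That agrees to within measuring error, so I can't confirm it more closely than about 0.3°.
- **Camera disagreement:** the side and scene cameras differ by up to about 9 mm on the tub's position. I relied on the wrist camera and the contact forces instead.
- **Other items:** the green tub measured the same in each view before and after. The shaker, scraper and the pink and yellow tubs look unmoved, judged by eye only.
- **Hand:** it ended clear, 0.18 m above the counter and touching nothing.

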